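# Set out the balcony bench for a hinge repair

## Robot

A 7-joint arm with a two-finger parallel gripper is mounted at the origin on the work surface. World frame = base frame: x ahead of the robot, y to its left, z up, the work surface at z = 0. Lengths are in m, angles in rad, forces in N, time in s.
With the tool pointing down it reaches from about 0.4 to 0.925 m from the base axis. Payload 4.1 kg.
Tool frame: the origin (TCP) lies midway between the tips of the shut fingers; the grasp point (between the pads) lies 19 mm behind it (r.grip_depth is the distance from the TCP to the grasp point, in m); z points along the fingers, y is the line along which they close (so a half turn about z gives the same grasp; the last joint's range is limited). The gripper opens to 85 mm and grips with 20 to 120 N. Pads are 22 mm wide; open, the fingers measure 114 mm over their backs; the gripper's body (76 mm by 85 mm) begins 54 mm behind the grasp point. The pads swing forward as they close: fully open they stand 13 mm farther back than shut.
Start: joints at [1.182, 0.398, 0.045, 1.537, -0.019, 1.207, -0.051], TCP at [0.186, -0.623, 0.231] pointing down, gripper open.
Joint ranges: [-2.82, 2.82], [-0.49, 2.23], [-1.37, 1.46], [0, 2.46], [-1.36, 4.5], [0.23, 2], [-2.94, 2.94]. Speed limits (rad/s): [2.57, 2.57, 3.14, 3.14, 3.14, 3.14, 3.14].

## Interface

Orientations are given as [roll, pitch, yaw] about the fixed x, y, z axes, in that order (R = Rz(yaw) Ry(pitch) Rx(roll)).
In Python, from plant import state, capture, camera_params, hand_in, r gives the robot as it stands.
- The arm moves only by the shell command python3 -m creep 'ROWS' [FORCE]. ROWS is JSON, one flat list of numbers, 7 for each row, row after row: the shift along the world's x, y, z in mm, then the turn, a rotation vector about the world's x, y, z in degrees, then the closure, from -1 (fully open) to 1 (shut). In form: [x, y, z, ax, ay, az, gripper, x, y, z, ax, ay, az, gripper, ...]. A call has exactly 5 rows; each row is the pose to reach, as a shift and turn from the pose commanded when the call began; what a row does not reach only later rows make up. A row lasts 1/12 s, in which the tool goes at most 41.7 mm and 7.16 degrees, less where a joint would pass 70% of its speed; a pose out of reach is approached as far as the arm can. A call with a gripper value outside its range is refused whole. The fingers move at their own pace and stop on an object; FORCE is the grip in N (left out, the last holds). Time passes only in rows, so rows that repeat a pose let the fingers close, or fill a call up. It gives the time, the measured TCP pose, the force, the opening and the grip force at its end, in the units of the state.
- state(): the state, without advancing time (a new reading comes with each control period).
- capture(name): name is "scene" or "side" or "wrist"; returns (picture, depth): 480x640x3 uint8, blue, green, red; 480x640 float32, m along the optical axis (not along the pixel's ray), 0 where there is no reading.
- camera_params(name): a dict with "camera_matrix" (3x3 intrinsics, pixels), "cam_to_world" (4x4, takes a point from camera to world coordinates); the wrist camera has in their place "hand_eye" (4x4, takes a point from camera to tool coordinates, whose origin is the TCP and whose axes are the flange's). Camera axes: x right, y up, looking along -z (the intrinsics and any distortion apply to the point x, -y, -z); pixel columns grow to the right and rows downward; lengths in m; the calibration is good to about 2 mm. The wrist camera is an equidistant fisheye: a pixel r from the principal point sees the ray r / f radians off the axis. A picture is of the moment at which its call begins: read the wrist's pose just before it. camera_params takes no time and is no camera call.
- hand_in(): hands the job in; it is judged then, once.
The state is a dict: "time": time; "joint_positions": joint angles; "joint_vel": joint speeds; "tau": joint torques, N m; "tcp_pos": TCP position; "tcp_rot": TCP orientation; "ft_force": force on the tool from outside, world axes, zero at the start; "moment": the same for the moment, N m; "finger_gap": finger opening in m; "finger_force": force on a finger pad.
Only numpy, scipy, OpenCV 4.12 (cv2) and the standard library are available. Lean on these libraries where they do the work, as an engineer would, in place of code of your own. Each camera call takes 0.05 s, during which the arm holds its last target. There are 200 camera calls.

## Task

Set out the bench for straightening and re-pinning the grey hinge: lay the hinge flat on the middle of the anvil's face, knuckle up and running along the anvil; lay the white nylon hammer to the right of the anvil, square with it, head level with the middle of the anvil and about 10 cm clear of its flat right end, handle toward the robot; and lay the pin punch midway between anvil and hammer, beside the hinge and parallel to the handle, thin end pointing away from the robot. Stand the oil bottle behind the anvil on its middle line, about 4 cm clear of the foot, and stack the caddy's blue-handled upper level squarely on its lower level, which stays where it is. Leave the tea glass, the brass hinge and the tape measure where they are.

Things in the scene. Friction and masses are not known exactly. Their poses are not given: they have to be found in the camera images.
- anvil: Target: steel anvil fixed on the bench (crate top, 90 mm above the table, x 0.34-0.78, y +-0.42 m). Origin: bottom, under the middle of the bright face; face 50 (x) x 92 (y), 50 mm above the bench; foot 60 x 84. x points to its back, away from the robot; y along it to the cone horn (tip y=+94, robot's left). Its right end is the flat heel, y=-46. Yaw within 0.2 rad of the robot's axes.
- hinge: To be moved: grey hinge lying open and flat (rigid), 48 (x) x 70 mm (y, along the knuckle), leaves 4 mm thick. The knuckle, 12 mm wide, runs along y over the middle, its crest 14 mm above the underside: pinch it from above, fingertips just over the leaves. Origin: middle of the underside; z up. 110 g. Starts knuckle up.
- hammer: To be moved: white nylon hammer lying flat. Origin under the head's middle, at the bench; x points from handle to head. Head 30 mm thick, 76 long along y. Wooden handle 18 wide, 20 high, x=-15 to -109, then black grip 22 wide, butt end at -198; axis 15 mm above the bench. Balance point near x=-45: grip there. 240 g. Starts crosswise, head to the robot's right.
- punch: To be moved: stainless pin punch lying flat, 105 mm long. Hexagonal shank 10 mm thick, x=-40 to +30 mm, then a thin 5 mm pin ending at x=+65: x points to the thin end. Origin: underside, below its balance point; axis 5 mm above the bench; does not roll. 55 g. Starts crosswise, thin end to the robot's left.
- oil: To be moved: small green oil bottle with red pointed nozzle, standing. Round body 34 mm across up to 40 mm high, 70 mm high in all. Origin: middle of the underside. 70 g.
- caddy_upper: To be moved: upper level of the clear screw caddy: tray 90 (x) x 60 mm (y), rim 34 mm above its underside, steel screws, upright blue handle in the middle, 46 mm along x, 12 thick (y), top 65 mm above the underside. Its foot, 77 x 47, 5 mm deep, drops inside the lower level's rim with 4 mm play a side; either way round. Origin: middle of the foot's underside. 200 g.
- caddy_lower: Target: lower level of the clear screw caddy on the bench, brass screws, no handle: 90 (x) x 60 mm (y), opening 85 x 55, rim 34 mm above its underside. When the upper level is seated, its origin is 29 mm above this one's. Origin: middle of the underside. Loose, 450 g; stays where it is.
- tea_glass: Bystander: clear tulip tea glass on a white saucer 88 mm across (one piece), 80 mm high, at the far left corner. Origin: middle of the underside. Loose.
- brass_hinge: Bystander: smaller brass hinge lying open, 34 (x) x 50 mm (y), knuckle 10 mm high. Origin: middle of the underside. Loose.
- tape: Bystander: yellow tape measure, 34 (x) x 64 mm (y), 59 mm high, at the far right. Origin: middle of the underside. Loose.
Not all that is in view belongs to the job. Of the things like the hammer, leave any that is turquoise; of the rest the smaller one is meant.

How it is judged:
By the outcome, as a careful person would: the job done as asked, in the order asked, and still so for the second after the job is handed in, with the robot touching nothing.
It also fails if it takes over 136 s, if anything falls off the work surface, if the arm or the gripper's body presses on something with over 40 N, if the wrist force passes 120 N, or if a joint passes its speed limit or range.

## Working session

There is one attempt and no reset: what is moved stays moved. The work goes in short steps, Python scripts to look and compute and a shell command to move; the robot and the scene stay as the last step left them, time stands still between calls to the robot, and variables do not carry over. Pictures are saved under pics/ and viewed, at most 14 in all, crops included, and the job is handed in when it is done.

```bash
ls; mkdir -p pics; python3 - <<'E'
from plant import *
import cv2,numpy as np
for n in("scene","side"):
    p,d=capture(n);cv2.imwrite(f"pics/{n}0.png",p);np.save(f"pics/{n}0.npy",d)
    c=camera_params(n);print(n,c)
print(camera_params("wrist"));print(state())
E
```

```text
pics
scene {'camera_matrix': array([[472.46959517,   0.        , 324.69129661],
       [  0.        , 472.46959517, 239.76248852],
       [  0.        ,   0.        ,   1.        ]]), 'cam_to_world': array([[-0.36672036, -0.5132487 ,  0.77594584,  1.63826983],
       [ 0.93021677, -0.18920641,  0.31448004,  0.27883689],
       [-0.01459255,  0.83712407,  0.54681839,  0.93048991],
       [ 0.        ,  0.        ,  0.        ,  1.        ]])}
side {'camera_matrix': array([[445.37382224,   0.        , 317.52283042],
       [  0.        , 445.37382224, 239.80090417],
       [  0.        ,   0.        ,   1.        ]]), 'cam_to_world': array([[-0.9361753 ,  0.18637449, -0.29806099,  0.10882041],
       [-0.35076018, -0.43903598,  0.82717271,  0.84645414],
       [ 0.02330439,  0.87892659,  0.47638739,  0.6972289 ],
       [ 0.        ,  0.        ,  0.        ,  1.        ]])}
{'camera_matrix': array([[371.64829954,   0.        , 315.62142855],
       [  0.        , 371.64829954, 234.63109269],
       [  0.        ,   0.        ,   1.        ]]), 'hand_eye': array([[ 1.13218304e-03,  9.5
[... 318 characters left out ...]
e': 0.1, 'joint_positions': array([ 1.18202429,  0.39913355,  0.04504387,  1.53770432, -0.01870431,
        1.20692989, -0.05069535]), 'joint_vel': array([-0.00150412,  0.00022895, -0.00207274, -0.00539646, -0.00011885,
       -0.00036561, -0.00309294]), 'tau': array([ 4.18599273e-03, -4.76259398e+01,  1.36996429e+00, -2.54951441e+01,
        1.16778456e-02,  4.96832683e-03, -2.05103117e-05]), 'tcp_pos': array([ 0.1855904 , -0.62236281,  0.23037959]), 'tcp_rot': array([-3.13984331e+00,  1.20865333e-04,  2.89881187e-01]), 'ft_force': array([-1.20283384,  0.07229784,  0.19445532]), 'moment': array([-0.03918266, -0.03001468,  0.04973164]), 'finger_force': 0.0, 'finger_gap': 0.08563406335730181}
```

View pics/scene0.png

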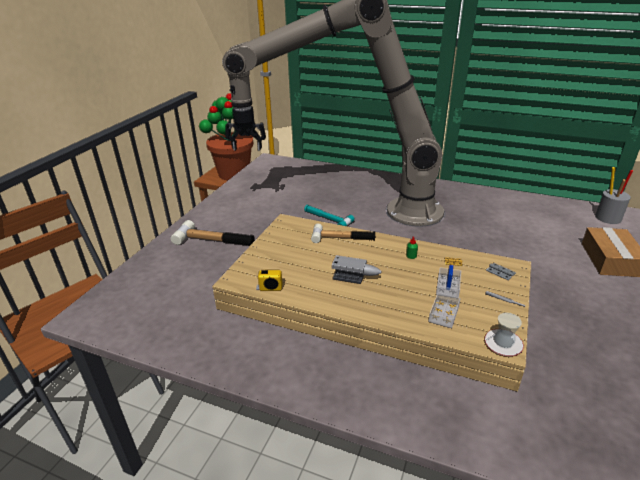

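View pics/side0.png

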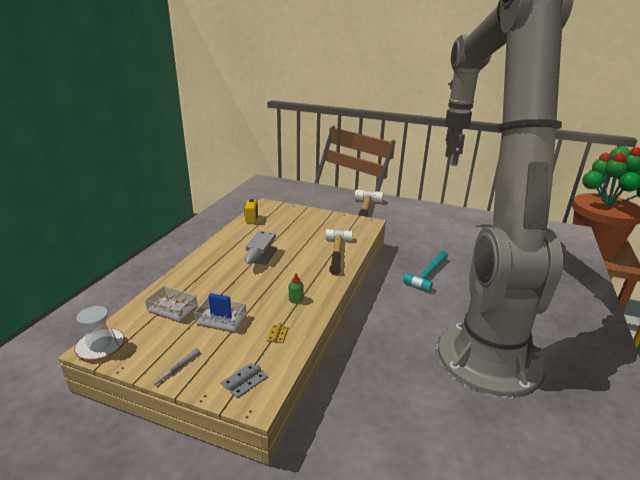

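Hammers in the scene image: turquoise at (330,215), which is excluded; white on the table at (212,236); white on the bench at (343,234). I'll measure the lengths and crop the candidates.

```bash
cat > h.py <<'E'
import numpy as np,cv2,sys
from scipy.spatial.transform import Rotation as R
from plant import *
def ray(n,uv,T=None):
    c=camera_params(n);K=c["camera_matrix"];uv=np.atleast_2d(np.float64(uv))
    x=(uv[:,0]-K[0,2])/K[0,0];y=(uv[:,1]-K[1,2])/K[1,1]
    if n=="wrist":
        t=np.hypot(x,y);s=np.sin(t)/np.maximum(t,1e-9);d=np.c_[x*s,-y*s,-np.cos(t)];T=T@c["hand_eye"]
    else: d=np.c_[x,-y,-np.ones(len(x))];T=c["cam_to_world"]
    return T[:3,3],d@T[:3,:3].T
def plane(n,uv,z,T=None):
    o,d=ray(n,uv,T);return (o+d*((z-o[2])/d[:,2])[:,None])[:,:2]
def pose(s=None):
    s=s or state();T=np.eye(4);T[:3,:3]=R.from_euler("xyz",s["tcp_rot"]).as_matrix();T[:3,3]=s["tcp_pos"];return T
def shot(name):
    T=pose();p,d=capture("wrist");cv2.imwrite(f"pics/{name}.png",p);np.savez(f"pics/{name}.npz",T=T,d=d,p=p);return p,d,T
def load(name):
    f=np.load(f"pics/{name}.npz");return f["p"],f["d"],f["T"]
def cloud(n,d,T=None):
    v,u=np.mgrid[:480,:640];uv=np.c_[u.ravel(),v.ravel()];o,r=ray(n,uv,T)
    if n=="wrist": # depth along optical axis
        ax=(T@camera_params(n)["hand_eye"])[:3,:3]@[0,0,-1]
    else: ax=camera_params(n)["cam_to_world"][:3,:3]@[0,0,-1]
    return (o+r*(d.ravel()/np.maximum(r@ax,.05))[:,None]).reshape(480,640,3)
def rect(P):
    (c,s,a)=cv2.minAreaRect(np.float32(P[:,:2]*1000))
    if s[0]<s[1]: a-=90;s=s[::-1]
    return np.round(c,1),np.round(s,1),round((a+90)%180-90,1)  # mm, long-axis direction deg from x
E
python3 - <<'E'
from h import *
p=cv2.imread("pics/scene0.png");P=cloud("scene",np.load("pics/scene0.npy"))
B=dict(hammerA=(168,218,258,250,.006),hammerB=(305,220,380,246,.1),anvil=(325,250,390,290,.13),oil=(402,235,422,262,.1),hinge=(484,260,518,282,.093),punch=(480,288,527,308,.093),cup=(436,262,466,300,.1),clow=(425,298,462,328,.1),tape=(255,265,288,295,.1),brass=(440,255,466,266,.093))
for k,(a,b,c,d,z) in B.items():
    Q=P[b:d,a:c].reshape(-1,3);Q=Q[(Q[:,2]>z)&(Q[:,2]<.2)]
    print(k,len(Q),*rect(Q),Q[:,2].max().round(3))
for z in[(168,218,258,250),(305,220,380,246)]:pass
i=np.vstack([cv2.resize(p[215:255,160:260],(800,300),interpolation=2)[:,:,:],cv2.resize(p[215:255,295:395],(800,300),interpolation=2)])
cv2.imwrite("pics/crop.png",i)
E
```

```text
hammerA 1000 [ 434.8 -588.1] [440.7 247.4] 81.4 0.095
hammerB 495 [ 414.3 -152.3] [201.1  82.5] -75.1 0.123
anvil 501 [598.4 -48.5] [135.4  54.6] -84.2 0.145
oil 167 [443.5  79.1] [32.9 23.5] -73.6 0.16
hinge 210 [425.  341.6] [99.4 85.7] 21.5 0.107
punch 147 [550.1 357.8] [123.5  78.3] -77.4 0.104
cup 691 [546.9 206.6] [199.9  60.4] 6.3 0.158
clow 594 [673.  215.9] [95.7 60.4] -3.0 0.128
tape 444 [ 733.7 -255.3] [64.2 34.7] -68.5 0.152
brass 113 [462.1 193.6] [146.1  65. ] -13.2 0.157
```

View pics/crop.png

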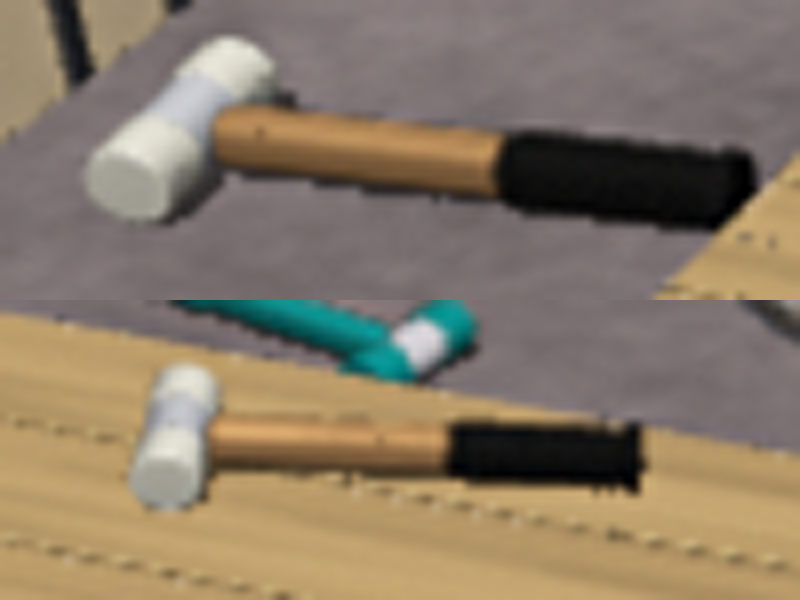

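The bench hammer at (343,234) is about 213 mm long with a 76 mm head, clearly smaller than the table one, so it is the one meant. Next I move to an overview pose.

```bash
python3 -m creep '[16,28,10,0,0,-3,-1, 33,56,20,0,0,-6,-1, 49,84,30,0,0,-9,-1, 65,112,40,0,0,-12,-1, 80,140,50,0,0,-16,-1]'
python3 -m creep '[16,30,9,0,0,0,-1, 32,60,18,0,0,0,-1, 48,90,27,0,0,0,-1, 64,120,36,0,0,0,-1, 80,150,45,0,0,0,-1]'
python3 -m creep '[16,32,9,0,0,0,-1, 32,64,18,0,0,0,-1, 48,96,27,0,0,0,-1, 64,128,36,0,0,0,-1, 80,165,45,0,0,0,-1]'
python3 -m creep '[16,32,6,0,0,0,-1, 32,64,12,0,0,0,-1, 48,96,18,0,0,0,-1, 64,128,24,0,0,0,-1, 80,165,30,0,0,0,-1]'
```

```text
time: 0.52
tcp_pos: [0.2664, -0.4811, 0.2812]
tcp_rot: [-3.141, 0.0, 0.008]
ft_force: [0.5, -0.8, -0.2]
finger_gap: 0.0858
finger_force: 0.0
time: 0.93
tcp_pos: [0.346, -0.3311, 0.3265]
tcp_rot: [-3.142, 0.001, 0.011]
ft_force: [1.1, -0.8, -0.6]
finger_gap: 0.0853
finger_force: 0.0
time: 1.35
tcp_pos: [0.4258, -0.1671, 0.3715]
tcp_rot: [3.141, 0.0, 0.009]
ft_force: [1.1, -0.7, -0.4]
finger_gap: 0.0854
finger_force: 0.0
time: 1.77
tcp_pos: [0.506, -0.0025, 0.4013]
tcp_rot: [3.141, 0.0, 0.008]
ft_force: [0.9, -1.2, -0.4]
finger_gap: 0.0855
finger_force: 0.0
```

```bash
python3 - <<'E'
from h import *
shot("w1")
E
```

```text
(no output)
```

View pics/w1.png

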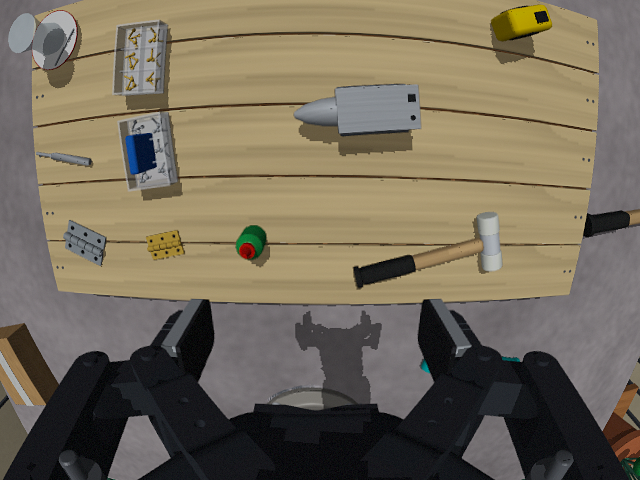

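The picture shows the anvil face at (380,109), hinge (85,242), punch (65,158), oil (251,243), hammer (430,255), caddy upper (150,150) and lower (142,58). Measuring by colour masks and rays.

```bash
python3 - <<'E'
from h import *
p,d,T=load("w1");P=cloud("wrist",d,T)
hsv=cv2.cvtColor(p,cv2.COLOR_BGR2HSV)
def blob(m,roi):
    a,b,c,e=roi;k=np.zeros((480,640),np.uint8);k[b:e,a:c]=m[b:e,a:c]
    n,l,s,_=cv2.connectedComponentsWithStats(k);i=1+s[1:,4].argmax();v,u=np.where(l==i);return np.c_[u,v]
low=(hsv[...,1]<60).astype(np.uint8)
print("bench z",np.median(P[160:180,220:300,2]),"wood sat",hsv[200,280],"anvil",hsv[110,370],P[110,370])
for k,m,roi,z in [("anvil",low,(337,75,430,145),.14),("hinge",low,(55,210,115,275),.094),("punch",low,(36,140,100,172),.095)]:
    b=blob(m,roi);print(k,len(b),*rect(plane("wrist",b,z,T)))
wh=(low&(hsv[...,2]>120)).astype(np.uint8)
b=blob(wh,(470,205,505,280));print("head",*rect(plane("wrist",b,.115,T)))
bl=(hsv[...,2]<60).astype(np.uint8);b=blob(bl,(345,245,416,295));print("grip",*rect(plane("wrist",b,.112,T)))
g=((hsv[...,0]>45)&(hsv[...,0]<85)&(hsv[...,1]>100)).astype(np.uint8);b=blob(g,(230,215,275,270));print("oil",*rect(plane("wrist",b,.12,T)))
bu=((hsv[...,0]>100)&(hsv[...,0]<130)&(hsv[...,1]>120)).astype(np.uint8);b=blob(bu,(115,120,170,185));Q=P[b[:,1],b[:,0]];Q=Q[Q[:,2]>.148];print("handle",*rect(Q),np.median(Q[:,2]))
for k,roi in [("up",(110,100,185,205)),("lo",(105,15,180,105))]:
    a,b,c,e=roi;Q=P[b:e,a:c].reshape(-1,3);Q=Q[(Q[:,2]>.118)&(Q[:,2]<.128)];print(k,len(Q),*rect(Q))
Q=P[80:145,337:430].reshape(-1,3);Q=Q[Q[:,2]>.135];print("anvil depth",*rect(Q))
E
```

```text
bench z 0.09004651937497332 wood sat [ 21  85 171] anvil [110  16 147] [ 0.59665694 -0.05979333  0.14002877]
anvil 3977 [598.6 -69. ] [92.6 54.1] -84.7
hinge 1175 [427.  340.7] [77.2 49.9] 67.2
punch 355 [553.9 358.9] [107.8  10.9] 78.4
head [ 439.7 -234. ] [86.4 29.3] 15.4
grip [401.2 -90.7] [79.  29.7] -72.7
oil [439.2  75.2] [43.7 33.1] -33.7
handle [557.3 106.3] [215.4  44.2] -88.0 0.15429914030891223
up 896 [553.3 207.5] [90.8 61.9] 5.7
lo 767 [671.9 216.4] [91.4 62.9] -3.3
anvil depth [598.2 -57.8] [116.8  50.6] -84.1
```

```bash
python3 -c "
from plant import *;print(state()['joint_positions'])"
python3 -m creep '[-8,34,-15,0,0,7,-1, -16,68,-30,0,0,14,-1, -24,102,-45,0,0,21,-1, -32,136,-60,0,0,28,-1, -40,170,-75,0,0,35,-1]'
python3 -m creep '[-8,34,-18,0,0,7,-1, -16,68,-36,0,0,14,-1, -24,102,-54,0,0,21,-1, -32,136,-72,0,0,28,-1, -40,173,-90,0,0,32,-1]'
python3 - <<'E'
from h import *
print(state()['joint_positions'])
shot("w2")
E
```

```text
[ 0.3803399   0.07482302 -0.50991664  1.58217513  0.02980061  1.489276
 -1.67885246]
time: 2.23
tcp_pos: [0.4648, 0.1682, 0.3254]
tcp_rot: [3.141, 0.0, 0.627]
ft_force: [1.0, 0.3, 0.9]
finger_gap: 0.0859
finger_force: 0.0
time: 2.65
tcp_pos: [0.4254, 0.3402, 0.2353]
tcp_rot: [3.141, 0.001, 1.184]
ft_force: [-0.0, -0.6, -0.5]
finger_gap: 0.0855
finger_force: 0.0
[-0.0507413   0.29105899 -0.8481657   1.76645685  0.235125    1.19004452
 -1.35326049]
```

View pics/w2.png

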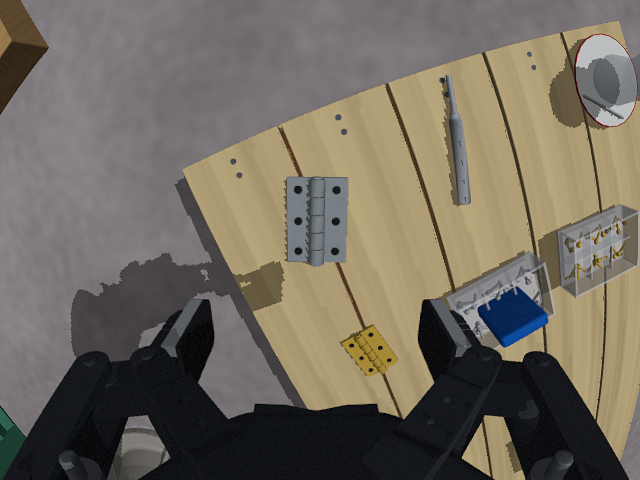

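```bash
cat >> h.py <<'E'
def blob(m,roi):
    a,b,c,e=roi;k=np.zeros((480,640),np.uint8);k[b:e,a:c]=m[b:e,a:c]
    n,l,s,_=cv2.connectedComponentsWithStats(k);i=1+s[1:,4].argmax();v,u=np.where(l==i);return np.c_[u,v]
E
python3 - <<'E'
from h import *
p,d,T=load("w2");P=cloud("wrist",d,T);hsv=cv2.cvtColor(p,cv2.COLOR_BGR2HSV)
m=(hsv[...,1]<60).astype(np.uint8)
b=blob(m,(275,165,360,275));print(*rect(plane("wrist",b,.094,T)))
print("pixels",plane("wrist",[(287,177),(347,177),(287,263),(347,264),(317,221)],.094,T)*1000)
print("knuckle ends",plane("wrist",[(317,178),(317,264)],.104,T)*1000)
Q=P[165:275,280:360].reshape(-1,3);Q=Q[Q[:,2]>.0985];print("knuckle",len(Q),*rect(Q))
b=blob(m,(435,70,480,210));print("punch",*rect(plane("wrist",b,.095,T)),"ends",plane("wrist",[(448,76),(464,202)],.095,T)*1000)
print(T[:3,3]*1000)
E
```

```text
[425.3 338.1] [74.6 48.5] 67.3
pixels [[417.98039229 380.53807122]
 [460.89526417 363.12986576]
 [389.78072904 315.13804521]
 [435.34052007 295.65285565]
 [426.17256382 339.09616314]]
knuckle ends [[439.64436401 372.48154608]
 [413.87925774 308.82604256]]
knuckle 1388 [434.  359.1] [114.5  11.8] 67.6
punch [554.8 359.5] [106.5  11.9] 78.9 ends [[564.74860562 410.2753544 ]
 [544.71281944 309.44249549]]
[425.36335637 340.20745477 235.31537667]
```

The hinge is centred at (317,221) px, which is (426,339) mm, with the knuckle at 67.7°. The tool is already aligned, so I descend and pinch.

```bash
python3 -m creep '[1,-1,-35,0,0,0,0.3, 1,-1,-70,0,0,0,0.3, 1,-1,-105,0,0,0,0.3, 1,-1,-128,0,0,0,0.3, 1,-1,-137,0,0,0,0.3]' 40
python3 -m creep '[0,0,0,0,0,0,0.4, 0,0,0,0,0,0,1, 0,0,0,0,0,0,1, 0,0,0,0,0,0,1, 0,0,0,0,0,0,1]'
python3 -m creep '[0,0,0,0,0,0,1, 0,0,0,0,0,0,1, 0,0,10,0,0,0,1, 0,0,40,0,0,0,1, 0,0,80,0,0,0,1]'
```

```text
time: 3.12
tcp_pos: [0.4247, 0.3361, 0.0954]
tcp_rot: [-3.138, 0.007, 1.18]
ft_force: [-0.1, -1.1, -0.2]
finger_gap: 0.03
finger_force: 0.0
time: 3.53
tcp_pos: [0.4276, 0.3394, 0.1008]
tcp_rot: [3.14, -0.002, 1.18]
ft_force: [-0.8, -0.3, -0.7]
finger_gap: 0.0097
finger_force: 39.0
time: 3.95
tcp_pos: [0.4249, 0.3369, 0.178]
tcp_rot: [-3.138, 0.006, 1.181]
ft_force: [0.4, 0.1, -1.0]
finger_gap: 0.0099
finger_force: 39.2
```

```bash
python3 -m creep '[10,-28,20,0,0,2,1, 21,-60,40,0,0,4,1, 33,-93,55,0,0,6,1, 45,-126,70,0,0,8,1, 57,-160,80,0,0,10,1]'
python3 -m creep '[12,-33,2,0,0,2,1, 24,-66,4,0,0,4,1, 36,-99,6,0,0,6,1, 48,-132,8,0,0,8,1, 60,-165,10,0,0,10,1]'
python3 -m creep '[12,-33,0,0,0,2,1, 24,-66,0,0,0,4,1, 36,-99,0,0,0,6,1, 48,-132,0,0,0,8,1, 54,-160,0,0,0,8,1]'
python3 -m creep '[0,0,0,0,0,0,1, 0,0,0,0,0,0,1, 0,0,0,0,0,0,1, 0,0,0,0,0,0,1, 0,0,0,0,0,0,1]'
python3 - <<'E'
from h import *
print(state()['joint_positions'])
shot("w3")
E
```

```text
time: 4.37
tcp_pos: [0.4844, 0.1781, 0.2617]
tcp_rot: [3.139, -0.001, 1.357]
ft_force: [1.4, 0.9, -1.5]
finger_gap: 0.0102
finger_force: 39.2
time: 4.78
tcp_pos: [0.5439, 0.0123, 0.2702]
tcp_rot: [3.141, 0.0, 1.531]
ft_force: [-0.3, 0.1, -0.5]
finger_gap: 0.0096
finger_force: 39.2
time: 5.2
tcp_pos: [0.5984, -0.149, 0.2697]
tcp_rot: [3.141, 0.0, 1.668]
ft_force: [0.2, -0.5, -0.6]
finger_gap: 0.0102
finger_force: 39.2
time: 5.62
tcp_pos: [0.5978, -0.1443, 0.2699]
tcp_rot: [3.141, -0.0, 1.671]
ft_force: [0.3, 0.5, -1.1]
finger_gap: 0.0098
finger_force: 39.2
[ 0.68093923  0.3708403  -0.68013502  1.55891901  0.23878973  1.29624217
  0.06978125]
```

View pics/w3.png

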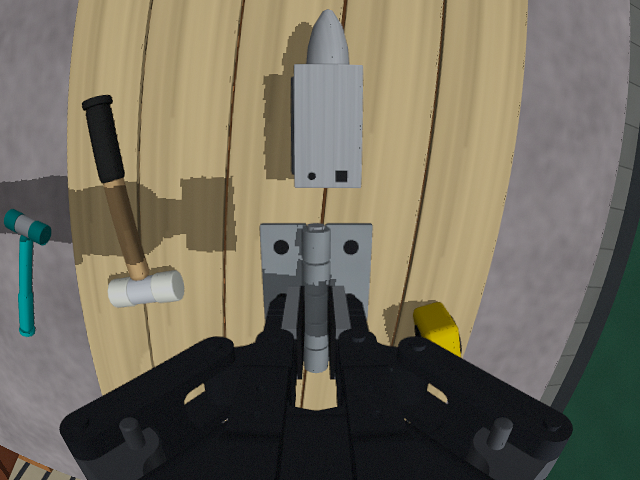

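Anvil face corners are near (296,65), (362,65), (361,187) and (294,187). The hinge is held square, with its near edge at row 224.

```bash
python3 - <<'E'
from h import *
p,d,T=load("w3");P=cloud("wrist",d,T)
Q=P[60:195,285:370].reshape(-1,3);Q=Q[(Q[:,2]>.137)&(Q[:,2]<.143)]
print("face",*rect(Q),np.median(Q[:,2]))
c=plane("wrist",[(295.5,64.5),(362.5,64.5),(361.5,187.5),(294,187.5)],.14,T)*1000;print(c,c.mean(0))
e=c[0]+c[1]-c[2]-c[3];print("dir",np.degrees(np.arctan2(e[1],e[0])))
L=P[225:260,262:372].reshape(-1,3);L=L[(L[:,2]>.22)];print("leaf z pct",np.percentile(L[:,2],[5,25,50,75,95]))
z=np.median(L[:,2]);q=plane("wrist",[(260,224),(372,224),(316,226)],z,T)*1000;print(q,T[:3,3]*1000,z)
print("yaw",np.degrees(state()["tcp_rot"]))
E
```

```text
face [599.3 -67.7] [94.8 50.8] -84.2 0.14025183462560536
[[ 571.64899858  -26.61815446]
 [ 619.56267974  -21.188931  ]
 [ 629.38291487 -112.26251305]
 [ 579.26115814 -117.52410855]] [599.96393783 -69.39842676]
dir 95.47184733530864
leaf z pct [0.26264189 0.2633226  0.26384547 0.26778098 0.27297001]
[[ 571.36127574 -111.35360731]
 [ 618.12628869 -106.57595459]
 [ 594.8324562  -109.86316697]] [ 597.76466266 -144.27081591  269.90347683] 0.2638454676721025
yaw [1.79976673e+02 2.37549297e-03 9.57525223e+01]
```

```bash
python3 -m creep '[0,25,0,0,0,0,1, 1,50,-20,0,0,0,1, 1.5,75,-50,0,0,0,1, 1.5,75,-75,0,0,0,1, 1.5,75,-95,0,0,0,1]'
python3 -m creep '[0,0,-8,0,0,0,1, 0,0,-15,0,0,0,1, 0,0,-20,0,0,0,1, 0,0,-22,0,0,0,1, 0,0,-23,0,0,0,1]'
python3 -m creep '[0,0,0,0,0,0,1, 0,0,0,0,0,0,1, 0,0,0,0,0,0,1, 0,0,0,0,0,0,1, 0,0,0,0,0,0,1]'
```

```text
time: 6.08
tcp_pos: [0.5985, -0.0674, 0.1732]
tcp_rot: [-3.141, -0.001, 1.675]
ft_force: [0.6, -0.0, -0.8]
finger_gap: 0.0098
finger_force: 39.2
time: 6.5
tcp_pos: [0.6, -0.0714, 0.1522]
tcp_rot: [3.14, 0.0, 1.668]
ft_force: [-0.6, 0.3, -1.3]
finger_gap: 0.0101
finger_force: 39.2
time: 6.92
tcp_pos: [0.5995, -0.0712, 0.1517]
tcp_rot: [3.141, 0.0, 1.669]
ft_force: [0.2, -0.2, -1.2]
finger_gap: 0.0096
finger_force: 39.2
```

```bash
python3 -m creep '[0,1,0,0,0,0,1, 0,2,-0.5,0,0,0,1, 0,2,-1,0,0,0,1, 0,2,-1.5,0,0,0,1, 0,2,-1.5,0,0,0,1]'
python3 -m creep '[0,0,0,0,0,0,1, 0,0,0,0,0,0,1, 0,0,0,0,0,0,0.7, 0,0,0,0,0,0,0.5, 0,0,0,0,0,0,0.4]'
python3 -m creep '[0,0,0,0,0,0,0.3, 0,0,15,0,0,0,0.2, 0,0,40,0,0,0,-1, 0,-10,75,0,0,0,-1, -5,-45,100,0,0,0,-1]'
python3 - <<'E'
from h import *
shot("w4")
E
```

```text
time: 7.33
tcp_pos: [0.5994, -0.0687, 0.1506]
tcp_rot: [3.141, -0.0, 1.669]
ft_force: [-1.5, 0.4, 4.3]
finger_gap: 0.0101
finger_force: 39.9
time: 7.75
tcp_pos: [0.5993, -0.0695, 0.1496]
tcp_rot: [3.142, 0.0, 1.668]
ft_force: [1.1, 0.6, 0.1]
finger_gap: 0.0253
finger_force: 0.0
time: 8.17
tcp_pos: [0.5963, -0.1058, 0.2519]
tcp_rot: [3.137, -0.004, 1.679]
ft_force: [1.4, 0.5, 0.9]
finger_gap: 0.0694
finger_force: 0.0
```

View pics/w4.png

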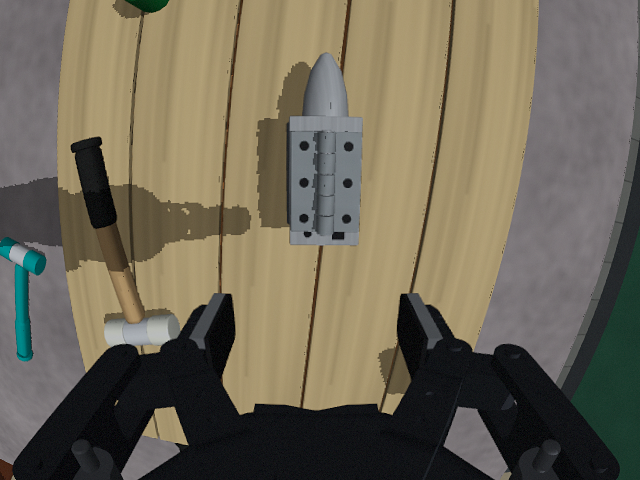

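The hinge is centred on the face with even margins, at rows 131–233 on a face spanning rows 117–245. Next is the hammer, with head at (142,331) and butt at (88,142).

```bash
python3 - <<'E'
from h import *
p,d,T=load("w4");P=cloud("wrist",d,T);hsv=cv2.cvtColor(p,cv2.COLOR_BGR2HSV)
wh=((hsv[...,1]<60)&(hsv[...,2]>110)).astype(np.uint8);b=blob(wh,(95,300,195,355));print("head ray",*rect(plane("wrist",b,.11,T)))
S=P[130:355,65:190].reshape(-1,3)
Q=S[S[:,2]>.1155+.0015];Q=Q[(Q[:,1]<-.19)&(Q[:,0]<.5)];print("head",len(Q),*rect(Q))
Q=S[(S[:,2]>.11)&(S[:,1]>-.2)&(S[:,0]<.5)];c=Q[:,:2].mean(0);w=np.linalg.svd(Q[:,:2]-c)[2][0];print("handle",len(Q),c*1000,np.degrees(np.arctan2(w[1],w[0])),*rect(Q))
print(plane("wrist",[(88,140),(142,331)],.107,T)*1000,T[:3,3]*1000)
f=cv2.fitLine(np.float32(Q[:,:2]),cv2.DIST_HUBER,0,.01,.01).ravel();print(f,np.degrees(np.arctan2(f[1],f[0])))
E
```

```text
head ray [ 438.  -235.8] [93.6 31.8] 15.8
head 897 [ 436.5 -235.2] [65.9 61.5] 60.1
handle 3109 [ 408.42088792 -118.7905437 ] -75.12621876967506 [ 406.4 -127.6] [153.7  27. ] -76.7
[[ 391.76758751  -53.62768392]
 [ 439.50409981 -235.38444948]] [ 596.25845768 -105.77894367  251.90144219]
[ 0.2580717  -0.9661258   0.4049197  -0.09965082] -75.04432
```

```bash
python3 -m creep '[-33,-18,0,0,0,2,-0.2, -66,-36,-10,0,0,4,-0.2, -99,-54,-20,0,0,6,-0.2, -132,-72,-40,0,0,8,-0.2, -165,-88,-60,0,0,9,-0.2]' 70
python3 -m creep '[-3,-1,-30,0,0,0,-0.2, -3,-1,-60,0,0,0,-0.2, -3,-1,-80,0,0,0,-0.2, -3,-1,-92,0,0,0,-0.2, -3,-1,-97,0,0,0,-0.2]'
python3 -m creep '[0,0,0,0,0,0,-0.2, 0,0,0,0,0,0,-0.2, 0,0,0,0,0,0,1, 0,0,0,0,0,0,1, 0,0,0,0,0,0,1]'
```

```text
time: 8.63
tcp_pos: [0.4291, -0.202, 0.1892]
tcp_rot: [3.14, 0.002, 1.826]
ft_force: [-0.6, -1.3, -0.8]
finger_gap: 0.051
finger_force: 0.0
time: 9.05
tcp_pos: [0.4261, -0.2011, 0.0907]
tcp_rot: [-3.14, -0.002, 1.826]
ft_force: [1.5, -0.0, 0.5]
finger_gap: 0.0512
finger_force: 0.0
time: 9.47
tcp_pos: [0.4282, -0.2018, 0.0937]
tcp_rot: [3.14, 0.002, 1.826]
ft_force: [-4.9, 2.4, 6.9]
finger_gap: 0.0165
finger_force: 70.6
```

```bash
python3 -m creep '[0,0,0,0,0,0,1, 0,0,5,0,0,0,1, 0,0,20,0,0,0,1, 0,0,55,0,0,0,1, 0,0,90,0,0,0,1]'
python3 -m creep '[15,-5,20,0,0,6,1, 30,-10,40,0,0,12,1, 45,-15,60,0,0,18,1, 60,-20,60,0,0,25,1, 75,-25,60,0,0,32,1]'
python3 -m creep '[15,-5,0,0,0,7,1, 30,-10,0,0,0,14,1, 45,-15,0,0,0,21,1, 60,-20,0,0,0,28,1, 75,-27,0,0,0,35,1]'
python3 -m creep '[0,0,0,0,0,7,1, 0,0,0,0,0,13.5,1, 0,0,0,0,0,13.5,1, 0,0,0,0,0,13.5,1, 0,0,0,0,0,13.5,1]'
python3 - <<'E'
from h import *
shot("w5");print(state()['joint_positions'])
E
```

```text
time: 9.88
tcp_pos: [0.4253, -0.2005, 0.1821]
tcp_rot: [-3.138, -0.004, 1.826]
ft_force: [0.6, -1.2, -3.0]
finger_gap: 0.0166
finger_force: 68.8
time: 10.3
tcp_pos: [0.5032, -0.2269, 0.2438]
tcp_rot: [3.141, 0.002, 2.39]
ft_force: [-0.7, 1.1, -2.4]
finger_gap: 0.0166
finger_force: 68.8
time: 10.72
tcp_pos: [0.5772, -0.2532, 0.2418]
tcp_rot: [3.141, -0.002, 3.002]
ft_force: [-0.1, 1.2, -2.7]
finger_gap: 0.0168
finger_force: 68.7
time: 11.13
tcp_pos: [0.5768, -0.2535, 0.2422]
tcp_rot: [3.141, -0.001, -3.055]
ft_force: [0.5, -0.3, -2.0]
finger_gap: 0.0168
finger_force: 68.8
[ 0.97955106  0.47422017 -0.88580938  1.5540753   0.37664372  1.29393688
  1.70161661]
```

View pics/w5.png

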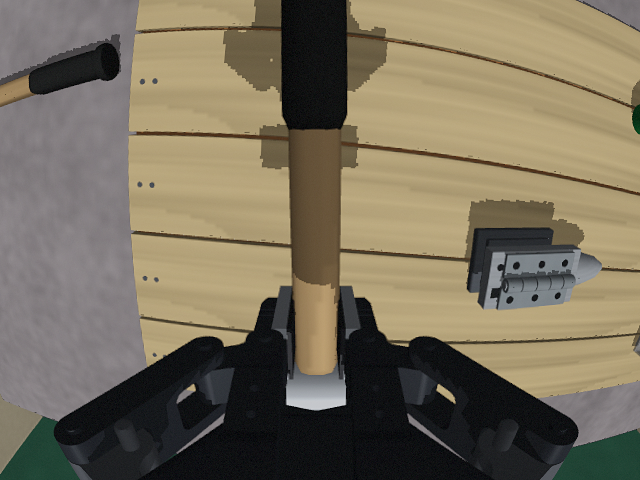

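```bash
python3 - <<'E'
from h import *
p,d,T=load("w5");z=T[2,3]+.0213
P=cloud("wrist",d,T);print("top z rel",P[200:260,310:322,2].mean()-T[2,3])
q=plane("wrist",[(315,129),(316,374),(314,20),(316.5,260)],z,T);w=np.c_[q,np.full(4,z)]
print(((w-T[:3,3])@T[:3,:3])*1000)
print(np.degrees(state()["tcp_rot"]))
a=np.radians(5.6);c=np.array([599.7,-68.9]);A=np.array([[np.cos(a),-np.sin(a)],[np.sin(a),np.cos(a)]])
print("hammer origin",c+A@[0,-184],"punch origin",c+A@[-5,-96],"punch mid-face level",c+A@[0,-96],"oil",c+A@[30+40+17,0])
E
```

```text
top z rel 0.021786114205767065
[[ 73.89012513   0.72418403 -21.23633004]
 [-21.808929     1.18879425 -21.31847159]
 [110.42435929   0.36234345 -21.20501517]
 [ 28.81630655   1.28432901 -21.2749376 ]]
[-1.79999629e+02 -3.91415801e-02 -1.75004466e+02]
hammer origin [ 617.65525356 -252.0218416 ] punch origin [ 604.09182138 -164.9297449 ] punch mid-face level [ 609.06795838 -164.4418304 ] oil [686.2847838  -60.41028772]
```

```bash
python3 -m creep '[5,-2.5,-30,0,0,0,1, 5,-2.5,-65,0,0,0,1, 5,-2.5,-95,0,0,0,1, 5,-2.5,-120,0,0,0,1, 5,-2.5,-135,0,0,0,1]'
python3 -m creep '[0,0,-5,0,0,0,1, 0,0,-8,0,0,0,1, 0,0,-10,0,0,0,1, 0,0,-11,0,0,0,1, 0,0,-11,0,0,0,1]'
```

```text
time: 11.6
tcp_pos: [0.5802, -0.2558, 0.1043]
tcp_rot: [3.14, -0.004, -3.054]
ft_force: [0.1, 0.4, -2.7]
finger_gap: 0.0164
finger_force: 68.7
time: 12.02
tcp_pos: [0.5833, -0.2562, 0.0979]
tcp_rot: [-3.141, 0.002, -3.053]
ft_force: [0.3, 1.0, -3.7]
finger_gap: 0.0162
finger_force: 68.8
```

```bash
python3 -m creep '[0,0,-1,0,0,0,1, -1,0,-2,0,0,0,1, -1,0,-2.5,0,0,0,1, -1,0,-3,0,0,0,1, -1,0,-3,0,0,0,1]'
python3 -m creep '[0,0,0,0,0,0,1, 0,0,0,0,0,0,1, 0,0,0,0,0,0,0.4, 0,0,0,0,0,0,0.2, 0,0,0,0,0,0,0]'
python3 -m creep '[0,0,0,0,0,0,-0.2, 0,0,15,0,0,0,-0.3, 0,0,50,0,0,0,-0.3, 0,0,90,0,0,0,-1, -10,20,125,0,0,-7,-1]'
python3 -m creep '[-20,20,30,0,0,-7,-1, -40,40,50,0,0,-14,-1, -50,60,50,0,0,-21,-1, -60,80,50,0,0,-28,-1, -70,100,50,0,0,-35,-1]'
```

```text
time: 12.43
tcp_pos: [0.5813, -0.2561, 0.0938]
tcp_rot: [-3.141, -0.0, -3.053]
ft_force: [-1.1, -0.4, -0.5]
finger_gap: 0.0165
finger_force: 69.2
time: 12.85
tcp_pos: [0.5818, -0.2559, 0.0938]
tcp_rot: [-3.142, 0.001, -3.052]
ft_force: [-0.5, -0.0, 0.1]
finger_gap: 0.0422
finger_force: 0.0
time: 13.27
tcp_pos: [0.5724, -0.2402, 0.221]
tcp_rot: [-3.141, 0.003, 3.101]
ft_force: [-0.0, -1.6, -0.1]
finger_gap: 0.0776
finger_force: 0.0
time: 13.68
tcp_pos: [0.5011, -0.1346, 0.2703]
tcp_rot: [3.141, 0.003, 2.492]
ft_force: [-1.1, -0.0, 0.2]
finger_gap: 0.0853
finger_force: 0.0
```

```bash
python3 -m creep '[4,33,0,0,0,-5,-1, 7,66,0,0,0,-10,-1, 10,99,0,0,0,-15,-1, 14,132,0,0,0,-20,-1, 17,165,0,0,0,-25,-1]'
python3 -m creep '[4,33,0,0,0,-5,-1, 7,66,0,0,0,-10,-1, 10,99,0,0,0,-15,-1, 14,132,0,0,0,-20,-1, 17,165,0,0,0,-25,-1]'
python3 -m creep '[4,33,0,0,0,-5,-1, 7,66,-10,0,0,-10,-1, 10,99,-20,0,0,-14,-1, 14,132,-30,0,0,-14,-1, 17,154,-40,0,0,-14,-1]'
python3 -m creep '[0,0,0,0,0,0,0, 0,0,0,0,0,0,0, 0,0,0,0,0,0,0, 0,0,0,0,0,0,0, 0,0,0,0,0,0,0]'
python3 - <<'E'
from h import *
p,d,T=shot("w6");hsv=cv2.cvtColor(p,cv2.COLOR_BGR2HSV);print(T[:3,3]*1000,np.degrees(state()["tcp_rot"]),state()["joint_positions"])
m=(hsv[...,1]<60).astype(np.uint8)
b=blob(m,(285,60,350,310));print(b.min(0),b.max(0),len(b));q=plane("wrist",b,.097,T);print(*rect(q))
f=cv2.fitLine(np.float32(q),cv2.DIST_HUBER,0,.01,.01).ravel();t=(q-f[2:])@f[:2];print(f*1000,t.min(),t.max(),np.degrees(np.arctan2(f[1],f[0])))
E
```

```text
time: 14.1
tcp_pos: [0.5184, 0.031, 0.2699]
tcp_rot: [3.14, 0.002, 2.058]
ft_force: [-0.3, -0.4, -1.6]
finger_gap: 0.0856
finger_force: 0.0
time: 14.52
tcp_pos: [0.5354, 0.1961, 0.2698]
tcp_rot: [3.14, -0.0, 1.621]
ft_force: [-0.3, -0.4, -0.0]
finger_gap: 0.0854
finger_force: 0.0
time: 14.93
tcp_pos: [0.5513, 0.3525, 0.2296]
tcp_rot: [3.141, -0.003, 1.384]
ft_force: [0.4, 0.5, -0.5]
finger_gap: 0.0854
finger_force: 0.0
time: 15.35
tcp_pos: [0.5533, 0.3465, 0.2295]
tcp_rot: [3.14, 0.0, 1.378]
ft_force: [0.3, 0.1, 0.1]
finger_gap: 0.0426
finger_force: 0.0
[553.25166492 346.5153074  229.47775063] [1.79912069e+02 1.21473077e-03 7.89825886e+01] [-0.06898993  0.50296434 -0.79896289  1.51513707  0.37034949  1.2791088
 -1.10512669]
[285  60] [349 129] 4140
[573.1 442.4] [51.7 46.8] 79.1
[773.4375  633.87256 572.82806 444.46048] -0.03589604800190023 0.0336829783092865 39.336414
```

View pics/w6.png

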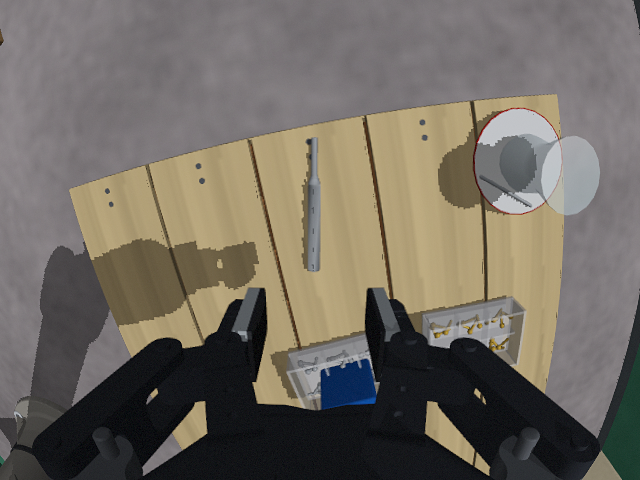

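The punch is at (314,138)–(314,271), with its shoulder at row 181 and the tool already parallel.

```bash
python3 - <<'E'
from h import *
p,d,T=load("w6");hsv=cv2.cvtColor(p,cv2.COLOR_BGR2HSV)
b=blob((hsv[...,1]<60).astype(np.uint8),(300,136,328,275));q=plane("wrist",b,.095,T);print(*rect(q))
print(plane("wrist",[(314,138),(314.5,180),(314,270)],[.095,.095,.095][0],T)*1000)
E
```

```text
[554.4 359.1] [106.5  10.1] 79.6
[[564.80615273 410.58968024]
 [559.11817091 379.39400394]
 [544.73487009 307.65929893]]
```

```bash
python3 -m creep '[-1,0,-35,0,0,0,0.3, -1,0,-70,0,0,0,0.3, -1,0,-105,0,0,0,0.3, -1,0,-125,0,0,0,0.3, -1,0,-133,0,0,0,0.3]' 40
python3 -m creep '[0,0,-1,0,0,0,0.3, 0,0,-2,0,0,0,0.3, 0,0,-3,0,0,0,0.3, 0,0,-3,0,0,0,1, 0,0,-3,0,0,0,1]'
python3 -m creep '[0,0,0,0,0,0,1, 0,0,0,0,0,0,1, 0,0,0,0,0,0,1, 0,0,3,0,0,0,1, 0,0,12,0,0,0,1]'
python3 -m creep '[0,-5,40,0,0,-5,1, 5,-35,75,0,0,-10,1, 10,-65,95,0,0,-15,1, 15,-100,100,0,0,-20,1, 20,-135,100,0,0,-25,1]'
```

```text
time: 15.82
tcp_pos: [0.55, 0.3452, 0.0919]
tcp_rot: [-3.138, 0.005, 1.379]
ft_force: [-0.6, -0.3, 0.8]
finger_gap: 0.03
finger_force: 0.0
time: 16.23
tcp_pos: [0.5522, 0.3488, 0.0944]
tcp_rot: [3.139, -0.002, 1.381]
ft_force: [1.9, 1.0, 0.6]
finger_gap: 0.0083
finger_force: 40.7
time: 16.65
tcp_pos: [0.5505, 0.3472, 0.1035]
tcp_rot: [-3.14, 0.002, 1.381]
ft_force: [-0.5, 0.2, -0.7]
finger_gap: 0.008
finger_force: 40.2
time: 17.07
tcp_pos: [0.5725, 0.2131, 0.208]
tcp_rot: [3.138, -0.005, 0.941]
ft_force: [1.4, -0.1, -1.3]
finger_gap: 0.0088
finger_force: 40.2
```

```bash
python3 -m creep '[4,-38,5,0,0,-5,1, 8,-76,10,0,0,-10,1, 12,-114,15,0,0,-15,1, 16,-152,20,0,0,-20,1, 20,-190,20,0,0,-25,1]'
python3 -m creep '[4,-38,5,0,0,-5,1, 8,-76,5,0,0,-10,1, 12,-114,5,0,0,-15,1, 14,-152,5,0,0,-20,1, 14,-188,5,0,0,-23.4,1]'
python3 -m creep '[0,0,0,0,0,0,1, 0,0,0,0,0,0,1, 0,0,0,0,0,0,1, 0,0,0,0,0,0,1, 0,0,0,0,0,0,1]'
python3 - <<'E'
from h import *
p,d,T=shot("w7");print(T[:3,3]*1000,np.degrees(state()["tcp_rot"]))
E
```

```text
time: 17.48
tcp_pos: [0.5917, 0.0215, 0.2262]
tcp_rot: [3.14, -0.002, 0.504]
ft_force: [0.6, -0.2, -0.3]
finger_gap: 0.0083
finger_force: 40.2
time: 17.9
tcp_pos: [0.6052, -0.167, 0.23]
tcp_rot: [3.141, -0.0, 0.096]
ft_force: [1.1, 0.2, 0.4]
finger_gap: 0.008
finger_force: 40.2
time: 18.32
tcp_pos: [0.6056, -0.1627, 0.2297]
tcp_rot: [-3.141, -0.0, 0.103]
ft_force: [0.1, 0.6, -0.5]
finger_gap: 0.0084
finger_force: 40.2
[ 605.58836464 -162.7174576   229.74929005] [-1.79979813e+02 -1.34269956e-02  5.87972645e+00]
```

View pics/w7.png

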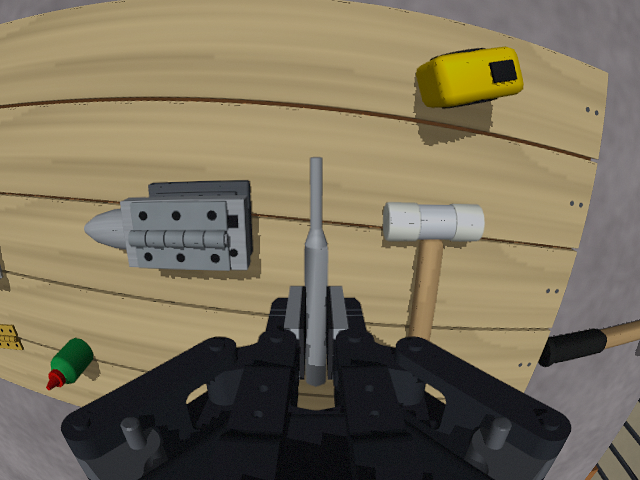

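```bash
python3 - <<'E'
from h import *
p,d,T=load("w7");a=np.radians(5.6);c=np.array([599.7,-68.9]);A=np.array([[np.cos(a),-np.sin(a)],[np.sin(a),np.cos(a)]])
f=lambda uv,z:((plane("wrist",uv,z,T)*1000-c)@A).round(1)
print("heel",f([(252,197),(248,269)],.14),"head",f([(384,223),(484,224)],.105),"handle",f([(429,245),(422,325)],.113))
zp=T[2,3]+.003;print("punch tip/shoulder/tail",f([(316,158),(315.5,238),(316,384)],zp),zp)
P=cloud("wrist",d,T);print(P[260:285,313:319,2].mean())
E
```

```text
heel [[ 25.7 -52. ]
 [-24.4 -46.9]] head [[  -0.9 -144.9]
 [  -0.6 -228.5]] handle [[ -15.7 -179.8]
 [ -86.6 -182.7]]
punch tip/shoulder/tail [[ 59.9 -92.9]
 [ 28.4 -92.9]
 [-45.7 -93.6]] 0.23274929004826989
0.23684241380059434
```

```bash
python3 -m creep '[2,-3,-30,0,0,0,1, 2,-3,-65,0,0,0,1, 2,-3,-95,0,0,0,1, 2,-3,-118,0,0,0,1, 2,-3,-128,0,0,0,1]'
python3 -m creep '[0,0,-3,0,0,0,1, 0,0,-5,0,0,0,1, 0,0,-6,0,0,0,1, 0,0,-7,0,0,0,1, 0,0,-7.5,0,0,0,1]'
python3 -m creep '[0,0,0,0,0,0,1, 0,0,0,0,0,0,1, 0,0,0,0,0,0,0.7, 0,0,0,0,0,0,0.55, 0,0,0,0,0,0,0.5]'
python3 -m creep '[0,0,0,0,0,0,0.5, 0,0,15,0,0,0,0.5, 0,0,50,0,0,0,0.5, 0,0,90,0,0,0,0.5, -15,0,130,0,0,0,-1]'
python3 -m creep '[-32,24,0,0,0,0,-1, -64,48,0,0,0,0,-1, -96,72,0,0,0,0,-1, -96,72,0,0,0,0,-1, -96,72,0,0,0,0,-1]'
python3 - <<'E'
from h import *
p,d,T=shot("w8");print(T[:3,3]*1000,np.degrees(state()["tcp_rot"]))
E
```

```text
time: 18.78
tcp_pos: [0.6049, -0.1664, 0.0978]
tcp_rot: [-3.139, 0.006, 0.101]
ft_force: [-0.8, 0.3, -1.7]
finger_gap: 0.008
finger_force: 40.2
time: 19.2
tcp_pos: [0.6084, -0.1681, 0.0955]
tcp_rot: [3.14, -0.003, 0.1]
ft_force: [0.1, -0.5, -1.0]
finger_gap: 0.0086
finger_force: 40.2
time: 19.62
tcp_pos: [0.6075, -0.168, 0.0942]
tcp_rot: [3.141, -0.0, 0.1]
ft_force: [-0.6, -0.6, 0.4]
finger_gap: 0.0216
finger_force: 0.0
time: 20.03
tcp_pos: [0.5941, -0.1672, 0.2241]
tcp_rot: [-3.14, -0.001, 0.101]
ft_force: [0.6, -0.2, 0.7]
finger_gap: 0.0323
finger_force: 0.0
time: 20.45
tcp_pos: [0.495, -0.0947, 0.2232]
tcp_rot: [3.14, 0.001, 0.102]
ft_force: [0.5, -0.7, 0.6]
finger_gap: 0.0855
finger_force: 0.0
[495.03544116 -94.66964183 223.1956406 ] [ 1.79916348e+02 -6.07076171e-02  5.75795339e+00]
```

View pics/w8.png

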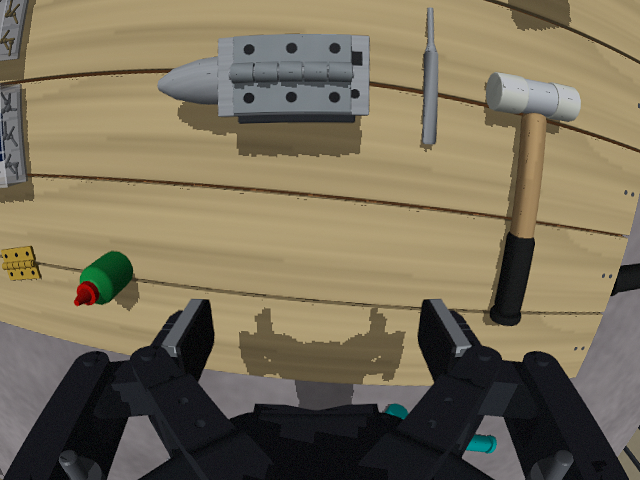

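```bash
python3 - <<'E'
from h import *
from scipy.optimize import least_squares
g=lambda p:(lambda h:(h[...,0]>45)&(h[...,0]<85)&(h[...,1]>100))(cv2.cvtColor(p,cv2.COLOR_BGR2HSV))
for nm,roi in(("w1",(230,215,275,270)),("w8",(70,240,140,312))):
    p,d,T=load(nm);P=cloud("wrist",d,T);m=g(p);k=np.zeros_like(m);a,b,c,e=roi;k[b:e,a:c]=m[b:e,a:c]
    Q=P[k];Q=Q[(Q[:,2]>.096)&(Q[:,2]<.126)]
    s=least_squares(lambda x:np.hypot(Q[:,0]-x[0],Q[:,1]-x[1])-.017,Q[:,:2].mean(0)+[-.01,.01],loss="soft_l1",f_scale=.001);print(nm,len(Q),s.x*1000,np.abs(s.fun).mean())
    k2=np.zeros_like(m);k2[b:e,a:c]=((cv2.cvtColor(p,cv2.COLOR_BGR2HSV)[...,0]<8)|(cv2.cvtColor(p,cv2.COLOR_BGR2HSV)[...,0]>172))[b:e,a:c]&(p[...,2]>100)[b:e,a:c]
    Q=P[k2];Q=Q[Q[:,2]>.14];print("red",len(Q),Q.mean(0)*1000)
E
```

```text
w1 192 [436.39292648  77.24118267] 0.0004486380958781519
red 153 [439.14267791  76.63662983 148.99840884]
w8 813 [436.48116596  77.58768067] 0.0003978363439780436
red 253 [439.79551596  75.94961742 149.30758981]
```

```bash
python3 -m creep '[-12,36,0,0,0,0,-1, -24,72,0,0,0,0,-1, -36,108,0,0,0,0,-1, -48,144,0,0,0,0,-1, -58,172,0,0,0,0,-1]' 30
python3 -m creep '[0,0,0,0,0,0,-0.7, 0,0,-20,0,0,0,-0.5, 0,0,-50,0,0,0,-0.4, 0,0,-75,0,0,0,-0.3, 0,0,-90,0,0,0,-0.3]'
python3 -c "
from plant import *;s=state();print(s['joint_positions'],s['tcp_pos'])"
```

```text
time: 20.92
tcp_pos: [0.4394, 0.0786, 0.2236]
tcp_rot: [-3.14, -0.002, 0.1]
ft_force: [-0.2, 0.4, 1.1]
finger_gap: 0.0854
finger_force: 0.0
time: 21.33
tcp_pos: [0.439, 0.075, 0.1308]
tcp_rot: [-3.141, 0.002, 0.098]
ft_force: [-0.9, -0.0, 0.3]
finger_gap: 0.0553
finger_force: 0.0
[ 0.29226615  0.18202294 -0.61039984  2.1026252   0.13205254  0.89569005
 -1.86601544] [0.43897584 0.07502734 0.13082232]
```

```bash
python3 -m creep '[-2,2,-10,0,0,0,-0.3, -2,2,-18,0,0,0,-0.3, -2,2,-23,0,0,0,-0.3, -2,2,-25,0,0,0,-0.3, -2,2,-25,0,0,0,-0.3]'
python3 -m creep '[0,0,0,0,0,0,-0.3, 0,0,0,0,0,0,1, 0,0,0,0,0,0,1, 0,0,0,0,0,0,1, 0,0,0,0,0,0,1]'
python3 -m creep '[0,0,0,0,0,0,1, 0,0,5,0,0,0,1, 0,0,25,0,0,0,1, 0,0,55,0,0,0,1, 0,0,90,0,0,0,1]'
```

```text
time: 21.75
tcp_pos: [0.4373, 0.0781, 0.1082]
tcp_rot: [-3.142, -0.001, 0.099]
ft_force: [-1.0, -0.4, -0.8]
finger_gap: 0.0554
finger_force: 0.0
time: 22.17
tcp_pos: [0.4373, 0.0781, 0.1089]
tcp_rot: [3.141, -0.001, 0.099]
ft_force: [-1.1, -1.3, 5.3]
finger_gap: 0.033
finger_force: 29.8
time: 22.58
tcp_pos: [0.4349, 0.0779, 0.1978]
tcp_rot: [-3.141, 0.004, 0.1]
ft_force: [1.2, 0.2, -0.0]
finger_gap: 0.0328
finger_force: 30.0
```

```bash
python3 -m creep '[30,-17,5,0,0,0,1, 60,-34,10,0,0,0,1, 90,-50,15,0,0,0,1, 120,-67,15,0,0,0,1, 150,-84,15,0,0,0,1]'
python3 -m creep '[30,-17,0,0,0,0,1, 60,-34,0,0,0,0,1, 85,-46,0,0,0,0,1, 100,-54.5,0,0,0,0,1, 100,-54.5,0,0,0,0,1]'
python3 -m creep '[0,0,-25,0,0,0,1, 0,0,-55,0,0,0,1, 0,0,-80,0,0,0,1, 0,0,-95,0,0,0,1, 0,0,-98,0,0,0,1]'
```

```text
time: 23.0
tcp_pos: [0.588, -0.0069, 0.2135]
tcp_rot: [3.141, -0.001, 0.099]
ft_force: [0.3, 0.3, 0.5]
finger_gap: 0.0323
finger_force: 30.0
time: 23.42
tcp_pos: [0.6891, -0.0638, 0.2117]
tcp_rot: [3.141, -0.001, 0.095]
ft_force: [-0.8, -0.3, -0.0]
finger_gap: 0.0327
finger_force: 30.0
time: 23.83
tcp_pos: [0.6832, -0.06, 0.111]
tcp_rot: [-3.14, 0.008, 0.101]
ft_force: [-1.2, 0.1, -0.7]
finger_gap: 0.0327
finger_force: 30.0
```

```bash
python3 -m creep '[0,0,-1,0,0,0,1, 0,0,-1,0,0,0,1, 0,0,-1,0,0,0,1, 0,0,-1,0,0,0,1, 0,0,-1,0,0,0,1]'
python3 -c "
from plant import *;s=state();print(s['joint_positions'],s['tcp_pos'],s['tcp_rot'])"
```

```text
time: 24.25
tcp_pos: [0.6874, -0.0604, 0.1154]
tcp_rot: [3.141, -0.002, 0.1]
ft_force: [-0.7, 0.8, 0.4]
finger_gap: 0.0328
finger_force: 30.0
[ 0.34776361  0.60011772 -0.47195819  1.53799349  0.29701681  1.07296811
 -1.66670533] [ 0.68743811 -0.06037268  0.11543046] [ 3.14107525e+00 -2.16743202e-03  9.95571475e-02]
```

```bash
python3 -m creep '[0,0,-2,0,0,0,1, 0,0,-4,0,0,0,1, 0,0,-5.5,0,0,0,1, 0,0,-6.5,0,0,0,1, 0,0,-6.8,0,0,0,1]'
python3 -m creep '[0,0,0,0,0,0,1, 0,0,-0.5,0,0,0,1, 0,0,-0.5,0,0,0,1, 0,0,-0.5,0,0,0,0.1, 0,0,-0.5,0,0,0,0]'
python3 -m creep '[0,0,0,0,0,0,-0.4, 0,0,0,0,0,0,-0.4, 0,0,15,0,0,0,-0.5, 0,0,45,0,0,0,-0.5, 0,0,80,0,0,0,-0.6]'
python3 -m creep '[0,0,20,0,0,0,-1, -20,15,40,0,0,0,-1, -40,45,60,0,0,0,-1, -60,75,60,0,0,0,-1, -80,105,60,0,0,0,-1]'
python3 -m creep '[-10,30,0,0,0,0,-1, -20,60,0,0,0,0,-1, -30,90,0,0,0,0,-1, -30,90,0,0,0,0,-1, -30,90,0,0,0,0,-1]'
python3 - <<'E'
from h import *
p,d,T=shot("w9");print(T[:3,3]*1000,np.degrees(state()["tcp_rot"]),state()["joint_positions"])
E
```

```text
time: 24.67
tcp_pos: [0.6868, -0.0604, 0.1089]
tcp_rot: [3.141, -0.0, 0.099]
ft_force: [-3.4, -0.5, 10.2]
finger_gap: 0.0326
finger_force: 30.8
time: 25.08
tcp_pos: [0.6868, -0.0604, 0.1068]
tcp_rot: [3.141, -0.0, 0.1]
ft_force: [0.1, -0.5, 0.5]
finger_gap: 0.0425
finger_force: 0.0
time: 25.5
tcp_pos: [0.6848, -0.0606, 0.1846]
tcp_rot: [-3.141, 0.006, 0.1]
ft_force: [0.3, -0.6, 0.2]
finger_gap: 0.068
finger_force: 0.0
time: 25.92
tcp_pos: [0.6067, 0.0457, 0.2482]
tcp_rot: [-3.142, -0.003, 0.098]
ft_force: [0.9, 1.1, 0.2]
finger_gap: 0.0854
finger_force: 0.0
time: 26.33
tcp_pos: [0.5757, 0.1374, 0.2469]
tcp_rot: [-3.141, -0.0, 0.105]
ft_force: [0.8, -0.9, -0.1]
finger_gap: 0.0855
finger_force: 0.0
[575.67738033 137.40730711 246.85226503] [1.79962793e+02 4.46599135e-04 5.80720517e+00] [ 0.16632642  0.32815531 -0.59426717  1.64724163  0.19361685  1.22565293
 -1.93848883]
```

View pics/w9.png

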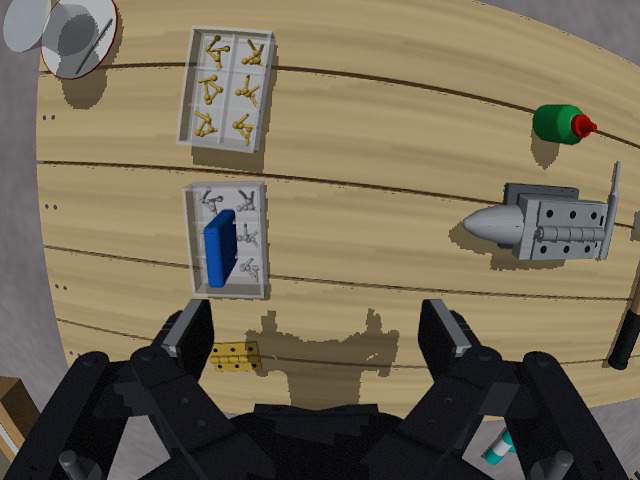

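```bash
python3 - <<'E'
from h import *
from scipy.optimize import least_squares
p,d,T=load("w9");P=cloud("wrist",d,T);h=cv2.cvtColor(p,cv2.COLOR_BGR2HSV)
for k,(a,b,c,e) in dict(up=(178,175,278,306),lo=(170,20,280,160)).items():
    Q=P[b:e,a:c].reshape(-1,3);Q=Q[(Q[:,2]>.121)&(Q[:,2]<.127)];print(k,len(Q),*rect(Q))
print("lo corners",plane("wrist",[(193,28),(271,38),(258,152),(178,140)],.124,T).round(4).tolist(),"up",plane("wrist",[(185,186),(265,183),(268,297),(193,299)],.124,T).round(4).tolist())
m=(h[...,0]>100)&(h[...,0]<130)&(h[...,1]>120);k=np.zeros_like(m);k[200:300,195:250]=m[200:300,195:250]
Q=P[k];print("blue z",np.percentile(Q[:,2],[5,50,95]));Q=Q[Q[:,2]>.152];print("handle",len(Q),*rect(Q))
g=(h[...,0]>45)&(h[...,0]<85)&(h[...,1]>100);k=np.zeros_like(g);k[95:150,520:590]=g[95:150,520:590];Q=P[k];Q=Q[(Q[:,2]>.096)&(Q[:,2]<.126)]
s=least_squares(lambda x:np.hypot(Q[:,0]-x[0],Q[:,1]-x[1])-.017,Q[:,:2].mean(0)+[0,-.01],loss="soft_l1",f_scale=.001);print("oil",s.x*1000,np.abs(s.fun).mean())
E
```

```text
up 1615 [553.2 207.9] [91.6 61.2] 5.9
lo 1612 [672.1 216.5] [90.8 61.1] -3.0
lo corners [[0.7161, 0.2427], [0.7098, 0.184], [0.6264, 0.1851], [0.6313, 0.2466]] up [[0.5968, 0.2395], [0.6043, 0.1782], [0.5127, 0.17], [0.5023, 0.2332]]
blue z [0.10989492 0.15075754 0.1558006 ]
handle 947 [596.7 188.2] [135.8  29.9] -24.5
oil [686.64448293 -60.07498058] 0.0003772176655377375
```

```bash
python3 -m creep '[-12,35,0,0,0,0,-0.3, -22.5,70.5,-10,0,0,0,0, -22.5,70.5,-40,0,0,0,0.2, -22.5,70.5,-70,0,0,0,0.2, -22.5,70.5,-90,0,0,0,0.2]' 70
python3 -m creep '[0,0,-10,0,0,0,0.2, 0,0,-20,0,0,0,0.2, 0,0,-27,0,0,0,0.2, 0,0,-29,0,0,0,0.2, 0,0,-29,0,0,0,0.2]'
python3 -m creep '[0,0,0,0,0,0,0.2, 0,0,0,0,0,0,0.2, 0,0,0,0,0,0,0.2, 0,0,0,0,0,0,0.2, 0,0,0,0,0,0,0.2]'
```

```text
time: 26.8
tcp_pos: [0.5537, 0.2032, 0.154]
tcp_rot: [3.14, 0.003, 0.098]
ft_force: [0.1, -1.1, -0.1]
finger_gap: 0.0344
finger_force: 0.0
time: 27.22
tcp_pos: [0.5547, 0.2049, 0.128]
tcp_rot: [-3.142, -0.001, 0.099]
ft_force: [-0.8, 0.3, 0.1]
finger_gap: 0.0341
finger_force: 0.0
time: 27.63
tcp_pos: [0.5544, 0.2052, 0.1281]
tcp_rot: [3.142, -0.001, 0.1]
ft_force: [1.0, -0.2, -0.0]
finger_gap: 0.0342
finger_force: 0.0
```

```bash
python3 -m creep '[-1,2.5,0,0,0,0,0.2, -1,2.5,0,0,0,0,0.2, -1,2.5,0,0,0,0,1, -1,2.5,0,0,0,0,1, -1,2.5,0,0,0,0,1]'
python3 -m creep '[0,0,0,0,0,0,1, 0,0,0,0,0,0,1, 0,0,0,0,0,0,1, 0,0,0,0,0,0,1, 0,0,0,0,0,0,1]'
python3 -m creep '[0,0,5,0,0,0,1, 0,0,20,0,0,0,1, 0,0,50,0,0,0,1, 0,0,80,0,0,0,1, 0,0,90,0,0,0,1]'
python3 -m creep '[0,-20,0,0,0,0,1, 0,-40,0,0,0,0,1, 0,-40,0,0,0,0,1, 0,-40,0,0,0,0,1, 0,-40,0,0,0,0,1]'
python3 - <<'E'
from h import *
p,d,T=shot("w10");print(T[:3,3]*1000,np.degrees(state()["tcp_rot"]))
E
```

```text
time: 28.05
tcp_pos: [0.5532, 0.2075, 0.1278]
tcp_rot: [3.141, -0.0, 0.1]
ft_force: [-0.2, 0.1, -0.2]
finger_gap: 0.0109
finger_force: 68.4
time: 28.47
tcp_pos: [0.5532, 0.2075, 0.1278]
tcp_rot: [3.141, -0.0, 0.1]
ft_force: [-0.1, -0.3, 1.9]
finger_gap: 0.0103
finger_force: 68.5
time: 28.88
tcp_pos: [0.5549, 0.209, 0.2218]
tcp_rot: [-3.14, -0.006, 0.1]
ft_force: [0.3, 1.0, -1.7]
finger_gap: 0.0108
finger_force: 68.5
time: 29.3
tcp_pos: [0.5526, 0.168, 0.217]
tcp_rot: [-3.141, 0.001, 0.1]
ft_force: [0.0, -0.3, -2.2]
finger_gap: 0.0107
finger_force: 68.6
[552.62377787 167.97166234 216.96614501] [-1.79956477e+02  5.91457130e-02  5.77240687e+00]
```

View pics/w10.png

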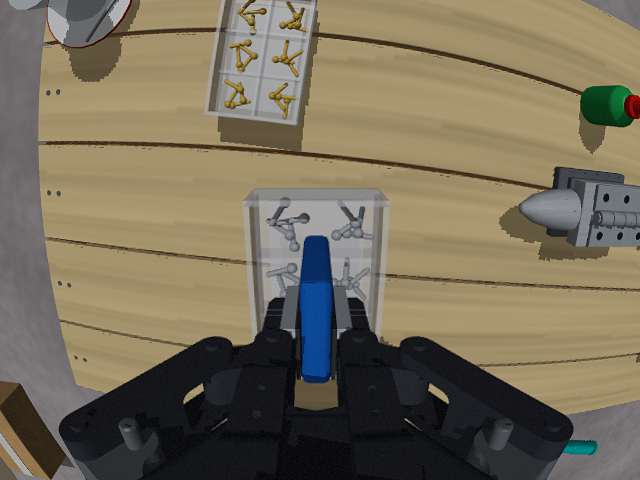

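```bash
python3 - <<'E'
from h import *
p,d,T=load("w10");P=cloud("wrist",d,T);z=T[2,3]-.0038
Q=P[180:340,235:400].reshape(-1,3);Q=Q[abs(Q[:,2]-z)<.003];print(len(Q),*rect(Q),Q[:,2].mean())
q=plane("wrist",[(247,190),(389,190),(248,330),(386,330)],z,T);print(((np.c_[q,[z]*4]-T[:3,3])@T[:3,:3]*1000).round(1))
R_=P[183:193,270:370,2].ravel();print(np.percentile(R_,[10,50,90]))
Q=P[0:130,200:325].reshape(-1,3);Q=Q[(Q[:,2]>.121)&(Q[:,2]<.127)];Q=Q[Q[:,1]>.12];print("lo (cut)",*rect(Q))
E
```

```text
3088 [565.1 169.9] [67.1 60.6] 5.7 0.2132017393465986
[[ 49.8 -28.6   3.8]
 [ 49.9  28.9   3.7]
 [-15.8 -32.4   3.8]
 [-15.8  32.1   3.8]]
[0.08973768 0.18497034 0.19509611]
lo (cut) [668.4 216.9] [83.3 60.7] -2.8
```

```bash
python3 -m creep '[30,12,0,0,0,-2.2,1, 60,24,0,0,0,-4.4,1, 90,36,0,0,0,-6.6,1, 112,46,0,0,0,-8.8,1, 119,48,0,0,0,-8.8,1]'
python3 -m creep '[0,0,-12,0,0,0,1, 0,0,-25,0,0,0,1, 0,0,-35,0,0,0,1, 0,0,-42,0,0,0,1, 0,0,-44,0,0,0,1]'
python3 -m creep '[0,0,0,0,0,0,1, 0,0,0,0,0,0,1, 0,0,0,0,0,0,1, 0,0,0,0,0,0,1, 0,0,0,0,0,0,1]'
python3 - <<'E'
from h import *
s=state();print(s["tcp_pos"],np.degrees(s["tcp_rot"]),s["joint_positions"])
E
```

```text
time: 29.77
tcp_pos: [0.6744, 0.219, 0.2164]
tcp_rot: [-3.138, -0.0, -0.053]
ft_force: [0.4, 0.2, -3.5]
finger_gap: 0.0106
finger_force: 68.8
time: 30.18
tcp_pos: [0.6702, 0.2144, 0.1711]
tcp_rot: [3.139, 0.004, -0.054]
ft_force: [-0.6, -0.8, -2.5]
finger_gap: 0.0107
finger_force: 69.0
time: 30.6
tcp_pos: [0.6725, 0.2157, 0.1744]
tcp_rot: [-3.141, -0.001, -0.054]
ft_force: [0.8, -0.0, -1.9]
finger_gap: 0.0108
finger_force: 69.0
[0.67247629 0.21569729 0.17443504] [-1.79983420e+02 -6.03252684e-02 -3.09647379e+00] [-0.01899647  0.58538752 -0.53561434  1.43661827  0.30740794  1.20218662
 -2.21679489]
```

```bash
python3 -m creep '[-1,0,-2,0,0,0,1, -1,0,-4,0,0,0,1, -1,0,-6,0,0,0,1, -1,0,-8,0,0,0,1, -1,0,-10,0,0,0,1]'
python3 -m creep '[0,0,-1,0,0,0,1, 0,0,-2,0,0,0,1, 0,0,-3,0,0,0,1, 0,0,-4,0,0,0,1, 0,0,-5,0,0,0,1]'
python3 -m creep '[0,0,-0.5,0,0,0,1, 0,0,-1,0,0,0,1, 0,0,-1.5,0,0,0,1, 0,0,-2,0,0,0,1, 0,0,-2,0,0,0,1]'
python3 -m creep '[0,0,0,0,0,0,1, 0,0,0,0,0,0,1, 0,0,0,0,0,0,1, 0,0,0,0,0,0,1, 0,0,0,0,0,0,1]'
```

```text
time: 31.02
tcp_pos: [0.6711, 0.2155, 0.1633]
tcp_rot: [3.141, 0.0, -0.054]
ft_force: [1.0, 0.1, -2.4]
finger_gap: 0.0105
finger_force: 69.0
time: 31.43
tcp_pos: [0.6713, 0.2156, 0.1587]
tcp_rot: [3.142, -0.0, -0.054]
ft_force: [0.0, 0.2, -3.0]
finger_gap: 0.0103
finger_force: 69.0
time: 31.85
tcp_pos: [0.6713, 0.2156, 0.1569]
tcp_rot: [3.142, -0.0, -0.054]
ft_force: [0.3, 0.5, -1.3]
finger_gap: 0.0108
finger_force: 68.9
time: 32.27
tcp_pos: [0.6712, 0.2156, 0.1569]
tcp_rot: [3.142, -0.0, -0.054]
ft_force: [-0.7, -0.6, -1.5]
finger_gap: 0.011
finger_force: 68.9
```

Seated at the expected height, 29 mm up. Release, retreat and check.

```bash
python3 -m creep '[0,0,-0.5,0,0,0,1, 0,0,-0.5,0,0,0,0.7, 0,0,-0.5,0,0,0,0.5, 0,0,-0.5,0,0,0,0.4, 0,0,-0.5,0,0,0,0.3]'
python3 -m creep '[0,0,10,0,0,0,0.3, 0,0,30,0,0,0,0.3, 0,0,60,0,0,0,0.3, -10,0,90,0,0,0,0, -30,-20,120,0,0,0,-0.5]'
python3 -m creep '[-35,-20,10,0,0,0,-1, -70,-40,20,0,0,0,-1, -105,-60,30,0,0,0,-1, -135,-80,40,0,0,0,-1, -165,-100,50,0,0,0,-1]'
python3 -m creep '[-20,-30,10,0,0,0,-1, -30,-60,20,0,0,0,-1, -30,-90,30,0,0,0,-1, -30,-100,40,0,0,0,-1, -30,-100,40,0,0,0,-1]'
python3 - <<'E'
from h import *
p,d,T=shot("w11");print(T[:3,3]*1000,np.degrees(state()["tcp_rot"]))
P=cloud("wrist",d,T)
Q=P[:,:300].reshape(-1,3)
for lo,hi,k in((.150,.156,"upper rim"),(.1185,.1245,"lower rim")):
    S=Q[(Q[:,2]>lo)&(Q[:,2]<hi)&(abs(Q[:,0]-.672)<.06)&(abs(Q[:,1]-.216)<.05)];print(k,len(S),*rect(S))
E
```

```text
time: 32.68
tcp_pos: [0.6714, 0.2157, 0.1564]
tcp_rot: [-3.141, -0.0, -0.054]
ft_force: [-0.1, 0.4, -0.5]
finger_gap: 0.0293
finger_force: 0.0
time: 33.1
tcp_pos: [0.6411, 0.2003, 0.2778]
tcp_rot: [-3.137, -0.0, -0.049]
ft_force: [0.1, 0.9, 1.2]
finger_gap: 0.0528
finger_force: 0.0
time: 33.52
tcp_pos: [0.4745, 0.0951, 0.3274]
tcp_rot: [3.141, -0.001, -0.053]
ft_force: [0.1, -0.6, -0.0]
finger_gap: 0.0853
finger_force: 0.0
time: 33.93
tcp_pos: [0.4472, -0.0071, 0.369]
tcp_rot: [3.141, -0.005, -0.06]
ft_force: [0.7, 0.6, 0.3]
finger_gap: 0.0852
finger_force: 0.0
[447.19123225  -7.13364174 368.97433656] [-179.96981714   -0.18009186   -3.20770318]
upper rim 545 [662.3 216.7] [72.8 62.1] -3.7
lower rim 165 [644.6 201.7] [90.2 44.3] -44.6
```

View pics/w11.png

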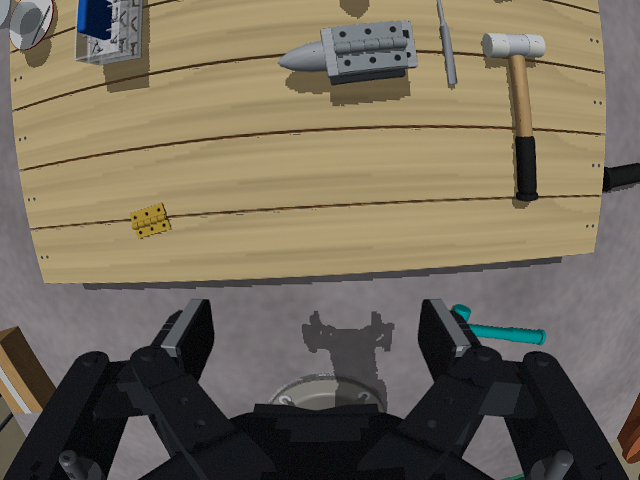

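Everything is in place: hinge on the anvil, punch and hammer parallel to its right, caddy stacked (rim y 217, -3.7°, level). The bottle was verified earlier at (686.6, -60.1).

```bash
python3 -c "
from plant import *;print(hand_in())"
```

```text
the job is handed in; nothing more can be done
None
```

I set out the bench in the order asked and handed it in at about 34 s of robot time: hinge, hammer, punch, oil bottle and stacked caddy all measured or looked in place, though the last picture cut off the bottle and part of the caddy.

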